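# Change the filter cassette in the gas-sampling case

## Robot

A 6-joint arm with a two-finger parallel gripper is mounted at the origin on the work surface. World frame = base frame: x ahead of the robot, y to its left, z up, the work surface at z = 0. Lengths are in m, angles in rad, forces in N, time in s.
With the tool pointing down it reaches from about 0.425 to 0.95 m from the base axis. Payload 3.5 kg.
Tool frame: the origin (TCP) lies on the centre line of the jaws, within the pads' length; the fingertips stand 25 mm ahead of it and the grasp point (between the pads) lies 6 mm ahead of it (ctrl.finger_overhang is the distance from the TCP to the fingertips, in m); z points along the fingers, y is the line along which they close (so a half turn about z gives the same grasp; the last joint's range is limited). The gripper opens to 85 mm and grips with 20 to 120 N. Pads are 22 mm wide; open, the fingers measure 114 mm over their backs; the gripper's body (76 mm by 85 mm) begins 54 mm behind the grasp point. The pads swing forward as they close: fully open they stand 13 mm farther back than shut.
Start: joints at [-1.391, 0.286, 1.577, -0, 1.279, -0.15], TCP at [0.219, -0.639, 0.221] pointing down, gripper open.
Joint ranges: [-2.77, 2.77], [-0.9, 2.22], [0.21, 2.48], [-1.53, 4.67], [0.24, 2.81], [-2.84, 2.84]. Speed limits (rad/s): [2.79, 2.79, 3.14, 3.14, 3.14, 3.14].

## Interface

Orientations are given as a unit quaternion [x, y, z, w].
In Python, from plant import get_state, imaging, job, ctrl gives the robot as it stands.
- The arm moves only by the tool jog_arm, never from a script. Its argument "increments" is a list of rows, each an object of numbers: "dx", "dy", "dz": the shift along the world's x, y, z each as a share of 12 cm, from -1 to 1; "ax", "ay", "az": the turn, a rotation vector about the world's x, y, z each as a share of pi/2 rad, from -1 to 1; "gripper": the gripper command: -1 is shut, 1 is fully open, values between are in proportion. A call has 1 to 10 rows; each row is the pose to reach, as a shift and turn from the pose commanded when the call began; what a row does not reach only later rows make up. A row lasts 1/10 s, in which the tool goes at most 50 mm and 8.59 degrees, less where a joint would pass 70% of its speed; a pose out of reach is approached as far as the arm can. A call with a number of a shift or a turn outside -1 to 1 is refused whole. A call with a gripper value outside its range is refused whole. The fingers move at their own pace and stop on an object; "force" is the grip in N (left out, the last holds). Time passes only in rows, so rows that repeat a pose let the fingers close. It gives the time, the measured TCP pose, the force, the opening and the grip force at its end, in the units of the state.
- get_state(): the state, without advancing time (a new reading comes with each control period).
- imaging.read_camera(name): name is "scene" or "side" or "wrist"; returns a dict with "frame" (400x640x3 uint8, blue, green, red), "depth" (400x640 float32, m along the optical axis (not along the pixel's ray), 0 where there is no reading), "camera_matrix" (3x3 intrinsics, pixels), "dist" ([k1, k2, p1, p2, k3] as OpenCV has them; the pictures are not rectified), "extrinsics" (4x4, takes a point from camera to world coordinates); the wrist camera has in their place "mount" (4x4, takes a point from camera to tool coordinates, whose origin is the TCP and whose axes are the flange's). Camera axes: x right, y up, looking along -z (the intrinsics and any distortion apply to the point x, -y, -z); pixel columns grow to the right and rows downward; lengths in m; the calibration is good to about 2 mm. A picture is of the moment at which its call begins: read the wrist's pose just before it.
- job.sign_off(): hands the job in; it is judged then, once.
The state is a dict: "time": time; "qpos": joint angles; "dq": joint speeds; "joint_efforts": joint torques, N m; "eef_pos": TCP position; "tcp_rot": TCP orientation; "contact_force": force on the tool from outside, world axes, zero at the start; "wrist_torque": the same for the moment, N m; "opening": opening from 0.0 (shut) to 1.0 (fully open); "finger_force": force on a finger pad.
Only numpy, scipy, OpenCV 4.12 (cv2) and the standard library are available. Lean on these libraries where they do the work, as an engineer would, in place of code of your own. Each camera call takes 0.05 s, during which the arm holds its last target. There are 200 camera calls.

## Task

Change the filter cassette in the grey sampling case: first lift the used one out of its nest under the propped lid and lay it flat, right way up, in the used-parts tray beside the bung. Then take the fresh cassette from its low ply stand and seat it fully home in the nest, flat and square with its nose towards the hinge; set both down rather than dropping them, let go, and leave the lid and everything else alone.

Things in the scene. Friction and masses are not known exactly. Their poses are not given: they have to be found in the camera images.
- cassette_used: Used filter cassette, in the nest's pocket at the start (mm): T-shaped aluminium block 98 x 66 x 52. Base 16 thick: x -49 to 23, y +-33; narrower port nose x 23 to 49, y +-18. Upright grip fin on top: x -40 to 30, y +-9, z 16 to 52. About 0.34 kg, centre of mass x -5, z 16. Origin: middle of the underside; x to the nose, z up. 
- cassette_new: Fresh filter cassette, like the used one, flat on the stand at the start, its nose pointing obliquely forward and towards the case (mm): T-shaped aluminium block 98 x 66 x 52. Base 16 thick: x -49 to 23, y +-33; narrower port nose x 23 to 49, y +-18. Upright grip fin on top: x -40 to 30, y +-9, z 16 to 52. About 0.34 kg, centre of mass x -5, z 16. Origin: middle of the underside; x to the nose, z up. 
- pocket (a point): Middle of the pocket floor of the cassette nest on the case's ply shelf. Pocket: the cassette's T shape, 1.5 mm room all round, 10 mm deep, 3 mm lead-in bevel; floor 4 mm, rim 14 mm above the shelf. Nest block 125 x 93 mm. A seated cassette has its origin here and its axes parallel to these: x to the nose end and the case's hinge, z up.
- tray: Open steel used-parts tray, outside 210 (x) x 140 x 28 mm, walls and floor 3 mm; origin under its middle, x along its length, away from the robot. It does not move. The bung stands in its far (+x) end; the near end is free.
- stand: Low birch ply stand 140 x 140 mm with a black rubber pad on top, 40 mm high over all, fixed; origin under its middle.
- case: Grey steel case, fixed, 280 (x) x 360 (y) mm, rim 105 mm high, 4 mm walls, birch ply shelf at 90 mm; origin under its middle; x from its front (latches) to its hinge. It stands sideways, hinge to the robot's right. Pocket middle at x 22, y 0. A steel stay 8 mm thick runs from x -10, y 172, z 98 to x 62, y 172, z 245.
- lid: The case's lid, fixed on its stay 58 degrees open, leaning over the nest: a pan 280 (x) x 360 x 30 mm, hollow side to the shelf. Origin mid hinge line (case x 140, z 105), -x to its free edge (case x -8, z 342). That edge is 30 mm frontward of the pocket's middle: a vertical gripper does not fit; one leaning 30 to 42 degrees to the case's front does.
- coil: Bystander, leave it where it is. Upright copper condensing coil, 68 mm diameter, 62 mm high, on the ply shelf; origin under its middle.
- ampoules: Bystander, leave it where it is. Green glass ampoule holder, 100 x 36 mm, block 34 mm high, 68 mm over the ampoules, on the ply shelf; origin under its middle, x along its length.
- flange_cap_a: Bystander, leave it where it is. Steel flange cap, 62 mm diameter, 22 mm high, on the front part of the ply shelf; origin under its middle.
- flange_cap_b: Bystander, leave it where it is. Steel flange cap, 62 mm diameter, 22 mm high, on the bench just beyond the stand; origin under its middle.
- bung: Bystander, leave it where it is. Rubber bung, 38 mm diameter, 34 mm high, standing in the far end of the tray; origin under its middle.
- bottle: Bystander, leave it where it is. White sample bottle, 60 mm diameter, 160 mm high; origin under its middle.
- wrench: Bystander, leave it where it is. Steel wrench 160 mm long, lying on the bench; origin at its underside, x along its length.
There are look-alikes about, which are no part of the job. What is shaped like the cassette_used but blue is not meant.

How it is judged:
On the way, in this order (a step that is already met when the one before it is completed fails the run):
1. the used cassette lies flat in the tray, let go (z of cassette_used in the frame of tray between 0 and 0.007 m and horizontal distance between cassette_used and tray below 0.075 m and angle between cassette_used's own z axis and vertical below 0.06 rad and contact force between the fingers and cassette_used below 0.1 N and linear speed of cassette_used below 0.02 m/s), for 0.2 s.
2. the fresh cassette is seated flat and square in the nest, let go (horizontal distance between cassette_new and pocket below 0.0035 m and z of cassette_new in the frame of pocket below 0.002 m and angle between the z axis of cassette_new and the z axis of pocket, either way round below 0.03 rad and angle between the x axis of cassette_new and the x axis of pocket, either way round below 0.07 rad and contact force between the fingers and cassette_new below 0.1 N and linear speed of cassette_new below 0.02 m/s), for 0.2 s.
At the end, for the whole second after the job is handed in: Used cassette at rest flat on the tray floor, right way up (tilt under 3.5 deg). Fresh cassette at rest in the pocket: within 3.5 mm of its middle, at most 2 mm above its floor, level to 1.7 deg, square to 4 deg. Fingers touch neither (all of step 1 and all of step 2).
It fails at once if another loose thing is shifted by more than 30 mm (distance of any of coil, ampoules, flange_cap_a, flange_cap_b, bung, bottle, wrench from where it was at the start of the episode above 0.03 m).
It fails at once if the coil, bottle or bung is knocked over (angle between any of coil, bottle, bung's own z axis and vertical above 0.6 rad).
It fails at once if the lid is struck or pushed hard (over 15 N) (contact force between lid and anything else above 15 N).
It fails at once if a cassette is dropped or thrown (moves at over 0.4 m/s out of the fingers) ((linear speed of cassette_used above 0.4 m/s and contact force between the fingers and cassette_used below 0.05 N) or (linear speed of cassette_new above 0.4 m/s and contact force between the fingers and cassette_new below 0.05 N)).
It also fails if it takes over 64 s, if anything falls off the work surface, if the arm or the gripper's body presses on something with over 40 N, if the wrist force passes 120 N, or if a joint passes its speed limit or range.

## Working session

There is one attempt and no reset: what is moved stays moved. The work goes in short steps, Python scripts to look and compute and a tool call to move; the robot and the scene stay as the last step left them, time stands still between calls to the robot, and variables do not carry over. Pictures are saved under pics/ and viewed, at most 10 in all, crops included, and the job is handed in when it is done.

Besides the shell and the picture viewer there is one more tool, called after ">>>" as name(argument=value, ...), one argument or row to a line, values as JSON. jog_arm: Moves the arm, as the interface text tells. Shift numbers are shares of 12 cm and turn numbers shares of pi/2 rad, none past 1 either way. Its arguments: {"type":"object","properties":{"increments":{"type":"array"},"force":{"type":"number"}},"required":["increments"]}

```bash
mkdir -p pics; ls; cat > h.py <<'E'
import sys; sys.path.insert(0,'.')
import numpy as np, cv2
from scipy.spatial.transform import Rotation as R
from plant import get_state, imaging, job, ctrl
def shot(name):
    s=get_state(); d=imaging.read_camera(name)
    if 'extrinsics' in d: T=np.array(d['extrinsics'])
    else:
        W=np.eye(4); W[:3,:3]=R.from_quat(s['tcp_rot']).as_matrix(); W[:3,3]=s['eef_pos']
        T=W@np.array(d['mount'])
    return d,T
def rays(d,T,px):
    p=cv2.undistortPoints(np.array(px,float).reshape(-1,1,2),np.array(d['camera_matrix']),np.array(d['dist'])).reshape(-1,2)
    v=np.c_[p[:,0],-p[:,1],-np.ones(len(p))]
    return T[:3,3],v@T[:3,:3].T
def plane(d,T,px,z):
    o,v=rays(d,T,px); return o+v*((z-o[2])/v[:,2])[:,None]
def dep(d,T,px):
    o,v=rays(d,T,px); q=np.array(px,int); return o+v*d['depth'][q[:,1],q[:,0]][:,None]
def cloud(d,T):
    h,w=d['depth'].shape; u,v=np.meshgrid(np.arange(w),np.arange(h))
    o,r=rays(d,T,np.c_[u.ravel(),v.ravel()])
    P=o+r*d['depth'].reshape(-1,1); P[d['depth'].ravel()==0]=np.nan
    return P.reshape(h,w,3)
E
python3 - <<'E'
from h import *
print(get_state()); print(ctrl.finger_overhang)
a=[]
for n in ('scene','side','wrist'):
    d,T=shot(n); print(n,T.round(3).tolist()); np.savez(n+'.npz',T=T,**{k:np.array(v) for k,v in d.items()}); 
    cv2.imwrite(f'pics/{n}0.png',d['frame'])
E
```

```text
pics
{'time': 0.0, 'qpos': array([-1.39100769e+00,  2.87222520e-01,  1.57818519e+00, -2.44532712e-05,
        1.27860032e+00, -1.50050347e-01]), 'dq': array([ 1.28194117e-03, -1.32704767e-05, -2.79376284e-04, -8.25864747e-04,
        5.56966214e-04,  3.59019389e-04]), 'joint_efforts': array([ 3.93570217e-04, -4.05982018e+01, -2.92624176e+01, -1.49532539e-04,
        5.67849493e-03,  3.62384725e-06]), 'eef_pos': array([ 0.21849203, -0.63793374,  0.21950487]), 'tcp_rot': array([ 9.86430275e-01,  1.64176287e-01, -2.96595230e-05, -1.20738432e-03]), 'contact_force': array([ 0.3096235 , -0.51239858, -0.21525649]), 'wrist_torque': array([0.00828969, 0.01988331, 0.04580556]), 'finger_force': 0.0, 'opening': 1.0040450826041212}
0.025
scene [[-0.05, 0.861, -0.506, -0.067], [-0.999, -0.045, 0.023, 0.037], [-0.003, 0.507, 0.862, 1.254], [0.0, 0.0, 0.0, 1.0]]
side [[-0.837, 0.262, -0.481, 0.03], [-0.547, -0.425, 0.721, 0.853], [-0.015, 0.867, 0.499, 0.683], [0.0, 0.0, 0.0, 1.0]]
wrist [[0.324, 0.902, 0.286, 0.291], [-0.946, 0.309, 0.095, -0.614], [-0.002, -0.301, 0.954, 0.373], [0.0, 0.0, 0.0, 1.0]]
```

View pics/scene0.png

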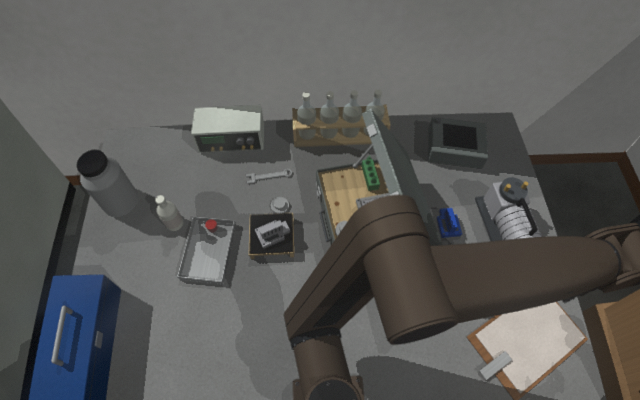

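View pics/side0.png

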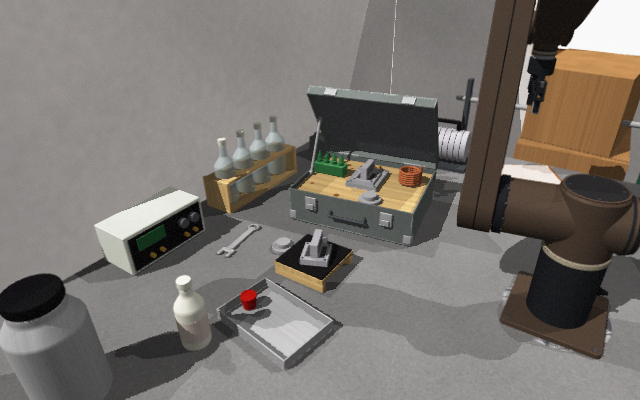

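The scene view shows the tray at about (208,250), with the bung at (211,226). The stand with the fresh cassette is at (272,233), and the case at (345,195) is partly hidden by the arm. The side view shows the used cassette in the nest at (368,177), the coil at (410,176), the fresh cassette at (317,250), the tray at (275,322) and the bottle at (192,312).

```bash
python3 - <<'E'
from h import *
def load(n):
    z=np.load(n+'.npz'); return z,z['T']
def rect(P,lab):
    P=P[:,:2]; c,s,a=cv2.minAreaRect((P*1000).astype(np.float32)); print(lab,len(P),'c',np.round(c,1),'size',np.round(s,1),'ang',round(a,1))
for n in ('scene','side'):
    d,T=load(n); C=cloud(d,T); H=cv2.cvtColor(d['frame'],cv2.COLOR_BGR2HSV)
    grey=(H[...,1]<60)
    def reg(u0,v0,u1,v1,z0,z1,m=None):
        S=C[v0:v1,u0:u1]; k=(S[...,2]>z0)&(S[...,2]<z1)
        if m is not None:k&=m[v0:v1,u0:u1]
        return S[k]
    print(n)
    if n=='scene':
        boxes={'new':(245,210,298,255),'tray':(172,212,242,290)}
    else: boxes={'new':(270,222,356,290),'tray':(212,275,340,365),'used':(342,155,392,195)}
    for k,b in boxes.items():
        Z=reg(*b,-.01,.3)[:,2]; h,e=np.histogram(Z,bins=np.arange(0,.2,.004)); print(k,[(round(x*1000),c) for x,c in zip(e,h) if c>15])
    P=reg(*boxes['new'],.084,.1); rect(P,'new fin top'); P=reg(*boxes['new'],.050,.1); rect(P,'new base+')
    P=reg(*boxes['tray'],.022,.032); rect(P,'tray rim')
    if 'used' in boxes:
        P=reg(*boxes['used'],.139,.16);rect(P,'used fin top');print(np.median(P,0)); P=reg(*boxes['used'],.1045,.16); rect(P,'used all')
    red=(H[...,1]>150)&((H[...,0]<8)|(H[...,0]>172))
    if n=='scene': px=[(168,213),(280,205),(211,226),(372,172)]
    else: px=[(192,312),(283,244),(249,299),(410,176),(370,198),(330,165),(292,215),(407,240),(310,92),(437,102)]
    print(dep(d,T,px).round(3).tolist())
E
```

```text
scene
new [(0, np.int64(227)), (4, np.int64(37)), (28, np.int64(27)), (32, np.int64(132)), (36, np.int64(502)), (40, np.int64(517)), (44, np.int64(69)), (48, np.int64(31)), (52, np.int64(137)), (56, np.int64(148)), (60, np.int64(46)), (76, np.int64(18)), (80, np.int64(16)), (88, np.int64(67)), (92, np.int64(61))]
tray [(0, np.int64(2064)), (4, np.int64(727)), (8, np.int64(141)), (12, np.int64(101)), (16, np.int64(93)), (20, np.int64(103)), (24, np.int64(151)), (28, np.int64(110)), (32, np.int64(53)), (36, np.int64(61)), (40, np.int64(17))]
new fin top 152 c [526.1 146.1] size [22.9 71.2] ang 23.7
new base+ 574 c [526.7 140.8] size [70.8 99.9] ang 23.8
tray rim 317 c [498.2 380.4] size [197.7 213.5] ang 82.6
[[0.579, 0.461, 0.108], [0.636, 0.121, 0.026], [0.566, 0.342, 0.034], [0.672, -0.174, 0.145]]
side
new [(0, np.int64(1551)), (4, np.int64(140)), (8, np.int64(215)), (12, np.int64(153)), (16, np.int64(146)), (20, np.int64(195)), (24, np.int64(115)), (28, np.int64(133)), (32, np.int64(159)), (36, np.int64(556)), (40, np.int64(702)), (44, np.int64(51)), (48, np.int64(44)), (52, np.in
[... 589 characters left out ...]
p.int64(54)), (120, np.int64(29)), (124, np.int64(27)), (128, np.int64(17)), (132, np.int64(21)), (136, np.int64(17)), (144, np.int64(71))]
new fin top 161 c [525. 148.] size [18.6 73.7] ang 23.6
new base+ 707 c [532.5  94.4] size [ 82.2 211. ] ang 9.5
tray rim 860 c [488.1 303.6] size [246.  214.1] ang 81.3
used fin top 101 c [ 591.1 -167.9] size [93.4 73. ] ang 26.9
[ 0.56248559 -0.17601593  0.14563546]
used all 824 c [ 569.4 -194. ] size [153.6 283.7] ang 29.3
[[0.576, 0.488, 0.101], [0.639, 0.136, 0.022], [0.561, 0.354, 0.038], [0.439, -0.207, 0.127], [0.492, -0.064, 0.108], [0.68, -0.16, 0.122], [0.711, 0.0, 0.017], [0.371, -0.052, 0.022], [0.729, -0.136, 0.345], [0.388, -0.213, 0.349]]
```

```bash
python3 - <<'E'
from h import *
def load(n):
    z=np.load(n+'.npz'); return z,z['T']
def comp(C,b,z0,z1,lab,n=1):
    u0,v0,u1,v1=b; S=C[v0:v1,u0:u1]; k=((S[...,2]>z0)&(S[...,2]<z1)).astype(np.uint8)
    N,L,st,_=cv2.connectedComponentsWithStats(k,connectivity=8)
    for i in np.argsort(-st[1:,4])[:n]+1:
        P=S[L==i]; c,s,a=cv2.minAreaRect((P[:,:2]*1000).astype(np.float32)); print(lab,len(P),'c',np.round(c,1),'size',np.round(s,1),'ang',round(a,1),'z',np.median(P[:,2]).round(4))
d,T=load('side'); C=cloud(d,T)
comp(C,(342,155,392,195),.138,.152,'usedfin')
comp(C,(342,155,392,195),.1055,.160,'used')
comp(C,(342,155,395,200),.1005,.160,'nest')
comp(C,(290,150,438,215),.087,.093,'shelf',2)
comp(C,(280,120,450,245),.0995,.111,'rim',3)
comp(C,(200,275,345,365),.002,.012,'trayfloor')
comp(C,(200,275,345,365),.021,.031,'trayrim')
comp(C,(395,155,430,195),.11,.17,'coil')
comp(C,(312,145,352,180),.11,.17,'amp')
comp(C,(170,270,212,352),.03,.17,'bottle')
comp(C,(300,85,445,110),.31,.37,'lidedge')
d,T=load('scene'); C=cloud(d,T)
comp(C,(172,212,242,290),.002,.012,'trayfloor');comp(C,(172,212,242,290),.021,.031,'trayrim');comp(C,(355,150,385,195),.11,.17,'amp')
comp(C,(315,160,370,250),.0995,.111,'rim',2)
print('h')
E
```

```text
usedfin 96 c [ 564.7 -181.7] size [21.1 75.3] ang 11.1 z 0.1456
used 600 c [ 584.5 -225. ] size [132.3 193.2] ang 21.0 z 0.1119
nest 979 c [ 604.1 -213.9] size [177.4 204.5] ang 13.2 z 0.1094
shelf 1379 c [ 487.2 -192. ] size [186.6 257.6] ang 9.3 z 0.0905
shelf 1294 c [ 640.5 -169.9] size [205.9 257.3] ang 8.9 z 0.0904
rim 678 c [ 562.9 -166.3] size [362.1 291.4] ang 8.7 z 0.104
rim 447 c [ 567.3 -196. ] size [ 93.9 153.9] ang 8.2 z 0.1049
rim 349 c [ 610.1 -302.2] size [310.3  23.5] ang 9.5 z 0.1068
trayfloor 3019 c [502.3 346.5] size [124.5 194.5] ang 81.4 z 0.0034
trayrim 804 c [496.  354.8] size [142.5 214.1] ang 81.3 z 0.0262
coil 661 c [ 477. -269.] size [112.4 147.5] ang 8.0 z 0.1224
amp 647 c [ 706.2 -226.3] size [105.5 170.8] ang 17.3 z 0.1246
bottle 1667 c [591.5 480. ] size [60.2 45.3] ang 66.3 z 0.0965
lidedge 1906 c [ 564.7 -178.2] size [361.7  55.1] ang 7.4 z 0.3459
trayfloor 1286 c [500.7 356.3] size [132.1 202. ] ang 82.4 z 0.0042
trayrim 65 c [570.4 407.4] size [ 43.2 100.7] ang 54.4 z 0.026
amp 391 c [ 687.7 -165.5] size [105.4  55. ] ang 7.8 z 0.1271
rim 196 c [604.7 -86.4] size [257.9 136.2] ang 8.5 z 0.1047
rim 81 c [ 590.2 -143. ] size [34.1 43.7] ang 8.6 z 0.1051
h
```

>>> jog_arm(
  increments=[
    {"dx": 0.5,"dy": 0.5,"dz": 1,"az": 0.4},
    {"dx": 0.5,"dy": 0.5,"dz": 1,"az": 0.4},
    {"dx": 0.5,"dy": 0.5,"dz": 1,"az": 0.4},
    {"dx": 0.5,"dy": 1,"dz": 1,"az": 0.5},
    {"dx": 0.5,"dy": 1,"dz": 1,"az": 0.5,"gripper": 0.2},
  ],
)

```text
$.increments[0]: bad value
```

>>> jog_arm(
  increments=[
    {"dx": 0.6,"dy": 0.7,"dz": 1,"az": 0.387},
    {"dx": 0.6,"dy": 0.7,"dz": 1,"az": 0.387},
    {"dx": 0.6,"dy": 0.7,"dz": 1,"az": 0.387},
    {"dx": 0.6,"dy": 1,"dz": 1,"az": 0.387},
    {"dx": 0.6,"dy": 1,"dz": 1,"az": 0.387},
  ],
)

```text
$.increments[0]: bad value
```

>>> jog_arm(
  increments=[
    {"dx": 0.7,"dy": 1,"dz": 0.2},
    {"dx": 0.7,"dy": 1,"dz": 0.2},
    {"dx": 0.7,"dy": 1,"dz": 0.2},
    {"dx": 0.7,"dy": 1,"dz": 0.2},
  ],
)

```text
$.increments[0]: bad value
```

>>> jog_arm(
  increments=[
    {"dx": 0.5,"dy": 0.5,"dz": 1,"ax": 0,"ay": 0,"az": 0.4,"gripper": 0.2},
    {"dx": 0.5,"dy": 0.5,"dz": 1,"ax": 0,"ay": 0,"az": 0.4,"gripper": 0.2},
    {"dx": 0.5,"dy": 0.5,"dz": 1,"ax": 0,"ay": 0,"az": 0.4,"gripper": 0.2},
    {"dx": 0.5,"dy": 1,"dz": 1,"ax": 0,"ay": 0,"az": 0.5,"gripper": 0.2},
    {"dx": 0.5,"dy": 1,"dz": 1,"ax": 0,"ay": 0,"az": 0.5,"gripper": 0.2},
  ],
)

```text
time: 0.65
eef_pos: [0.2796, -0.5151, 0.3421]
tcp_rot: [0.855, 0.518, 0.0, 0.0]
contact_force: [-0.1, -0.6, -0.3]
opening: 0.604
finger_force: 0.0
```

>>> jog_arm(
  increments=[
    {"dx": 0.6,"dy": 0.7,"dz": 1,"ax": 0,"ay": 0,"az": 0.4,"gripper": 0.2},
    {"dx": 0.6,"dy": 0.7,"dz": 1,"ax": 0,"ay": 0,"az": 0.4,"gripper": 0.2},
    {"dx": 0.6,"dy": 0.7,"dz": 1,"ax": 0,"ay": 0,"az": 0.4,"gripper": 0.2},
    {"dx": 0.6,"dy": 1,"dz": 1,"ax": 0,"ay": 0,"az": 0.4,"gripper": 0.2},
    {"dx": 0.6,"dy": 1,"dz": 1,"ax": 0,"ay": 0,"az": 0.4,"gripper": 0.2},
  ],
)

```text
time: 1.15
eef_pos: [0.3521, -0.3955, 0.4655]
tcp_rot: [0.654, 0.756, -0.001, 0.003]
contact_force: [0.1, 0.2, 0.2]
opening: 0.604
finger_force: 0.0
```

>>> jog_arm(
  increments=[
    {"dx": 0.7,"dy": 1,"dz": 0.2,"ax": 0,"ay": 0,"az": 0,"gripper": 0.2},
    {"dx": 0.7,"dy": 1,"dz": 0.2,"ax": 0,"ay": 0,"az": 0,"gripper": 0.2},
    {"dx": 0.7,"dy": 1,"dz": 0.2,"ax": 0,"ay": 0,"az": 0,"gripper": 0.2},
  ],
)

```text
time: 1.45
eef_pos: [0.435, -0.2778, 0.4839]
tcp_rot: [0.658, 0.753, -0.0, -0.001]
contact_force: [0.4, -0.8, -0.6]
opening: 0.602
finger_force: 0.0
```

>>> jog_arm(
  increments=[
    {"dx": 0.7,"dy": 1,"dz": 0.1,"ax": 0,"ay": 0,"az": 0,"gripper": 0.2},
    {"dx": 0.7,"dy": 1,"dz": 0.1,"ax": 0,"ay": 0,"az": 0,"gripper": 0.2},
    {"dx": 0.7,"dy": 1,"dz": 0.1,"ax": 0,"ay": 0,"az": 0,"gripper": 0.2},
  ],
)

```text
time: 1.75
eef_pos: [0.5195, -0.1573, 0.4959]
tcp_rot: [0.657, 0.754, -0.0, -0.001]
contact_force: [1.2, -0.9, 0.2]
opening: 0.598
finger_force: 0.0
```

>>> jog_arm(
  increments=[
    {"dx": 0.6,"dy": 1,"dz": 0,"ax": -0.395,"ay": -0.06,"az": 0,"gripper": 0.2},
    {"dx": 0.6,"dy": 1,"dz": 0,"ax": -0.395,"ay": -0.06,"az": 0,"gripper": 0.2},
    {"dx": 0.6,"dy": 1,"dz": 0,"ax": -0.395,"ay": -0.06,"az": 0,"gripper": 0.2},
    {"dx": 0.6,"dy": 1,"dz": 0,"ax": -0.395,"ay": -0.06,"az": 0,"gripper": 0.2},
    {"dx": 0.6,"dy": 1,"dz": 0,"ax": -0.395,"ay": -0.06,"az": 0,"gripper": 0.2},
  ],
)

```text
time: 2.25
eef_pos: [0.5909, -0.0356, 0.4929]
tcp_rot: [0.622, 0.719, -0.201, 0.234]
contact_force: [-0.4, -0.5, -0.7]
opening: 0.594
finger_force: 0.0
```

>>> jog_arm(
  increments=[
    {"dx": -0.1,"dy": 0.4,"dz": -0.5,"ax": 0,"ay": 0,"az": 0,"gripper": 0.2},
    {"dx": -0.2,"dy": 0.5,"dz": -1,"ax": 0,"ay": 0,"az": 0,"gripper": 0.2},
    {"dx": -0.2,"dy": 0.5,"dz": -1,"ax": 0,"ay": 0,"az": 0,"gripper": 0.2},
    {"dx": -0.2,"dy": 0.5,"dz": -1,"ax": 0,"ay": 0,"az": 0,"gripper": 0.2},
  ],
)

```text
time: 2.65
eef_pos: [0.5639, 0.0209, 0.3692]
tcp_rot: [0.624, 0.718, -0.204, 0.23]
contact_force: [-0.5, -0.2, -0.7]
opening: 0.598
finger_force: 0.0
```

>>> jog_arm(
  increments=[
    {"dx": -0.1,"dy": -0.7,"dz": -0.9,"ax": 0,"ay": 0,"az": 0,"gripper": 0.2},
    {"dx": -0.1,"dy": -0.7,"dz": -0.9,"ax": 0,"ay": 0,"az": 0,"gripper": 0.2},
    {"dx": -0.1,"dy": -0.7,"dz": -0.9,"ax": 0,"ay": 0,"az": 0,"gripper": 0.2},
    {"dx": -0.1,"dy": -0.7,"dz": -0.9,"ax": 0,"ay": 0,"az": 0,"gripper": 0.2},
    {"dx": -0.1,"dy": -0.7,"dz": -0.9,"ax": 0,"ay": 0,"az": 0,"gripper": 0.2},
  ],
)

```text
time: 3.15
eef_pos: [0.5556, -0.0646, 0.2712]
tcp_rot: [0.626, 0.716, -0.199, 0.236]
contact_force: [0.8, -0.3, 0.5]
opening: 0.602
finger_force: 0.0
```

```bash
python3 - <<'E'
from h import *
s=get_state();print(s['eef_pos'],s['tcp_rot'],s['qpos'])
d,T=shot('wrist'); np.savez('w1.npz',T=T,**{k:np.array(v) for k,v in d.items()}); cv2.imwrite('pics/w1.png',d['frame'])
print(T.round(3))
C=cloud(d,T); ok=C[...,2]
h,e=np.histogram(ok[np.isfinite(ok)],bins=np.arange(.08,.2,.004)); print([(round(x*1000),int(c)) for x,c in zip(e,h)])
E
```

```text
[ 0.55560511 -0.06456522  0.27121913] [ 0.62619557  0.71580349 -0.19934826  0.23614559] [-0.02737018 -0.01357264  1.90865855 -0.66773625  1.20615476  0.07252814]
[[ 0.991 -0.072 -0.116  0.534]
 [ 0.136  0.59   0.796  0.085]
 [ 0.011 -0.805  0.594  0.349]
 [ 0.     0.     0.     1.   ]]
[(80, 1275), (84, 1287), (88, 37759), (92, 3512), (96, 5205), (100, 6917), (104, 6127), (108, 4571), (112, 2518), (116, 2138), (120, 1768), (124, 1875), (128, 1573), (132, 1724), (136, 1419), (140, 1369), (144, 1937), (148, 1186), (152, 1101), (156, 1078), (160, 921), (164, 891), (168, 911), (172, 887), (176, 863), (180, 904), (184, 866), (188, 879), (192, 887)]
```

View pics/w1.png

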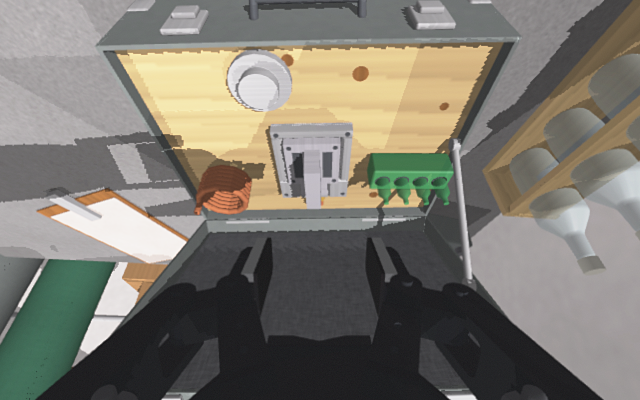

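The picture shows the nest at (311,165), with the fin at (313,178) between the coil (224,190) and the ampoules (410,175). The jaws are centred near column 320.

```bash
cat > m.py <<'E'
from h import *
def comp(C,b,z0,z1,lab,n=1):
    u0,v0,u1,v1=b; S=C[v0:v1,u0:u1]; k=((S[...,2]>z0)&(S[...,2]<z1)).astype(np.uint8)
    N,L,st,_=cv2.connectedComponentsWithStats(k,connectivity=8)
    for i in np.argsort(-st[1:,4])[:n]+1:
        P=S[L==i]; c,s,a=cv2.minAreaRect((P[:,:2]*1000).astype(np.float32)); print(lab,len(P),'c',np.round(c,1),'size',np.round(s,1),'ang',round(a,1),'z',np.median(P[:,2]).round(4))
E
python3 - <<'E'
from m import *
d=np.load('w1.npz'); T=d['T']; C=cloud(d,T)
comp(C,(262,115,360,212),.1425,.150,'fin')
comp(C,(262,115,360,212),.1065,.114,'base')
comp(C,(262,115,360,212),.1015,.1065,'nestrim')
comp(C,(262,115,360,212),.0985,.16,'nest+')
comp(C,(262,115,360,212),.107,.16,'cass')
E
```

```text
fin 576 c [ 565.3 -184. ] size [18.  70.7] ang 8.8 z 0.146
base 1837 c [ 566.1 -189.5] size [ 66.  100.2] ang 8.8 z 0.1102
nestrim 2210 c [ 567.  -194.4] size [ 93.3 138. ] ang 8.7 z 0.1039
nest+ 5256 c [ 568.2 -201.9] size [ 93.3 153.7] ang 8.7 z 0.1089
cass 2707 c [ 566.1 -189.5] size [ 66.  100.2] ang 8.8 z 0.1106
```

```bash
cat > g.py <<'E'
from h import *
def target(org,psi,lean=36,xc=-8,zc=42,back=0):
    """TCP pose for gripping cassette at origin org (mm), nose yaw psi deg"""
    p=np.radians(psi);l=np.radians(lean); n=np.array([np.cos(p),np.sin(p),0]); k=np.array([0,0,1.])
    tz=n*np.sin(l)-k*np.cos(l); tx=-n*np.cos(l)-k*np.sin(l); ty=np.cross(tz,tx)
    g=np.array(org,float)+xc*n+zc*k
    return (g-(6+back)*tz)/1000, np.c_[tx,ty,tz], tz
def delta(p,Rm):
    s=get_state(); rv=(R.from_matrix(Rm)*R.from_quat(s['tcp_rot']).inv()).as_rotvec()
    print('at',s['eef_pos'].round(4),'tgt',p.round(4),'d',((p-s['eef_pos'])/.12).round(3),'a',(rv/(np.pi/2)).round(4),'F',s['contact_force'].round(1),'ff',round(float(s['finger_force']),1),'op',round(float(s['opening']),3),'t',round(s['time'],2))
E
python3 - <<'E'
from g import *
for b in (60,0):
    p,Rm,tz=target((566.1,-189.1,94),-81.2,back=b); delta(p,Rm)
E
```

```text
at [ 0.5563 -0.0638  0.2724] tgt [ 0.5589 -0.1429  0.1894] d [ 0.022 -0.659 -0.692] a [-0.0009  0.008   0.0099] F [1.2 0.7 0.6] ff 0.0 op 0.6 t 3.2
at [ 0.5563 -0.0638  0.2724] tgt [ 0.5643 -0.1777  0.1409] d [ 0.067 -0.949 -1.096] a [-0.0009  0.008   0.0099] F [1.2 0.7 0.6] ff 0.0 op 0.6 t 3.2
```

>>> jog_arm(
  increments=[
    {"dx": 0.022,"dy": -0.33,"dz": -0.34,"ax": 0,"ay": 0.008,"az": 0.01,"gripper": 0.0},
    {"dx": 0.022,"dy": -0.659,"dz": -0.692,"ax": 0,"ay": 0.008,"az": 0.01,"gripper": 0.0},
    {"dx": 0.022,"dy": -0.659,"dz": -0.692,"ax": 0,"ay": 0.008,"az": 0.01,"gripper": 0.0},
    {"dx": 0.022,"dy": -0.659,"dz": -0.692,"ax": 0,"ay": 0.008,"az": 0.01,"gripper": 0.0},
    {"dx": 0.022,"dy": -0.659,"dz": -0.692,"ax": 0,"ay": 0.008,"az": 0.01,"gripper": 0.0},
  ],
)

```text
time: 3.7
eef_pos: [0.5592, -0.1414, 0.1888]
tcp_rot: [0.618, 0.723, -0.201, 0.234]
contact_force: [0.1, 0.3, -0.2]
opening: 0.502
finger_force: 0.0
```

```bash
python3 - <<'E'
from g import *
for b in (60,0):
    p,Rm,tz=target((566.1,-189.1,94),-81.2,back=b); delta(p,Rm)
E
```

```text
at [ 0.5592 -0.1414  0.1888] tgt [ 0.5589 -0.1429  0.1894] d [-0.002 -0.013  0.005] a [-0.0006 -0.0004 -0.0017] F [ 0.1  0.3 -0.2] ff 0.0 op 0.502 t 3.7
at [ 0.5592 -0.1414  0.1888] tgt [ 0.5643 -0.1777  0.1409] d [ 0.043 -0.303 -0.399] a [-0.0006 -0.0004 -0.0017] F [ 0.1  0.3 -0.2] ff 0.0 op 0.502 t 3.7
```

>>> jog_arm(
  increments=[
    {"dx": 0.022,"dy": -0.15,"dz": -0.2,"ax": 0,"ay": 0,"az": 0,"gripper": 0.0},
    {"dx": 0.043,"dy": -0.303,"dz": -0.399,"ax": 0,"ay": 0,"az": 0,"gripper": 0.0},
    {"dx": 0.043,"dy": -0.303,"dz": -0.399,"ax": 0,"ay": 0,"az": 0,"gripper": 0.0},
    {"dx": 0.043,"dy": -0.303,"dz": -0.399,"ax": 0,"ay": 0,"az": 0,"gripper": 0.0},
    {"dx": 0.043,"dy": -0.303,"dz": -0.399,"ax": 0,"ay": 0,"az": 0,"gripper": -1},
    {"dx": 0.043,"dy": -0.303,"dz": -0.399,"ax": 0,"ay": 0,"az": 0,"gripper": -1},
    {"dx": 0.043,"dy": -0.303,"dz": -0.399,"ax": 0,"ay": 0,"az": 0,"gripper": -1},
    {"dx": 0.043,"dy": -0.303,"dz": -0.399,"ax": 0,"ay": 0,"az": 0,"gripper": -1},
    {"dx": 0.043,"dy": -0.303,"dz": -0.399,"ax": 0,"ay": 0,"az": 0,"gripper": -1},
  ],
  force=80,
)

```text
time: 4.6
eef_pos: [0.5642, -0.1773, 0.1405]
tcp_rot: [0.618, 0.723, -0.2, 0.235]
contact_force: [0.2, 5.2, 6.1]
opening: 0.081
finger_force: 78.6
```

```bash
python3 - <<'E'
from g import *
p,Rm,tz=target((566.1,-189.1,94),-81.2); delta(p,Rm); print(get_state()['qpos'])
E
```

```text
at [ 0.5642 -0.1773  0.1405] tgt [ 0.5643 -0.1777  0.1409] d [ 0.001 -0.004  0.003] a [-0.0009 -0.0001 -0.0023] F [0.2 5.2 6.1] ff 78.6 op 0.081 t 4.6
[-0.23715103  0.14030409  2.00442437 -0.77083742  0.89050426  0.07375255]
```

>>> jog_arm(
  increments=[
    {"dx": 0,"dy": 0,"dz": 0.06,"ax": 0,"ay": 0,"az": 0,"gripper": -1},
    {"dx": 0,"dy": 0,"dz": 0.13,"ax": 0,"ay": 0,"az": 0,"gripper": -1},
    {"dx": 0,"dy": 0,"dz": 0.2,"ax": 0,"ay": 0,"az": 0,"gripper": -1},
    {"dx": 0,"dy": 0,"dz": 0.2,"ax": 0,"ay": 0,"az": 0,"gripper": -1},
  ],
)

```text
time: 5.0
eef_pos: [0.5627, -0.1783, 0.1635]
tcp_rot: [0.618, 0.723, -0.202, 0.233]
contact_force: [0.1, 0.0, 0.0]
opening: 0.002
finger_force: 0.0
```

```bash
python3 - <<'E'
from h import *
d,T=shot('wrist'); cv2.imwrite('pics/w2.png',d['frame']); print(get_state()['contact_force'])
E
```

```text
[-0.46911531 -0.51527045 -0.59237757]
```

View pics/w2.png

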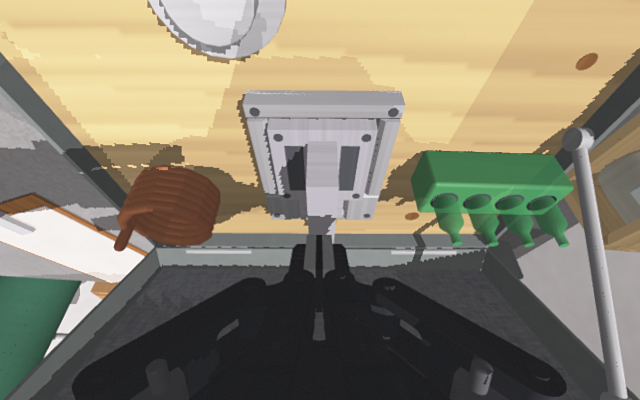

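The jaws have closed empty: the tips are at about (320,240) and the fin is still in the nest at (325,180). I'll measure where the tips really are relative to the fin.

```bash
python3 - <<'E'
from m import *
s=get_state(); d,T=shot('wrist'); np.savez('w2.npz',T=T,**{k:np.array(v) for k,v in d.items()}); C=cloud(d,T)
Rm=R.from_quat(s['tcp_rot']).as_matrix()
Q=(C-s['eef_pos'])@Rm*1000
for (u,v) in [(304,238),(304,250),(304,265),(304,280),(335,238),(335,250),(335,265),(335,280),(320,240),(320,225),(320,330)]: print((u,v),'tool',Q[v,u].round(1),'world',(C[v,u]*1000).round(1))
comp(C,(230,80,420,240),.1425,.150,'fin')
comp(C,(230,80,420,240),.107,.114,'base')
dark=(d['frame'].max(2)<60)&(np.abs(Q[...,1])<30)&(np.abs(Q[...,0])<25)&(Q[...,2]>-40)&(Q[...,2]<60)
P=Q[dark]; print(len(P),np.percentile(P,[0,5,50,95,100],axis=0).round(1))
print(np.array(d['mount']).round(3))
E
```

```text
(304, 238) tool [-62.3 -16.4 128.8] world [ 565.3 -305.2   94.7]
(304, 250) tool [  6.3  -7.9 -23.7] world [ 551.7 -160.6  178. ]
(304, 265) tool [ 10.2  -6.8 -44.1] world [ 550.5 -145.5  192.3]
(304, 280) tool [ 10.8  -6.2 -56. ] world [ 549.9 -138.   201.6]
(335, 238) tool [-62.4  17.3 128.9] world [ 598.6 -300.1   94.6]
(335, 250) tool [  6.2   7.8 -23.4] world [ 567.2 -158.5  177.9]
(335, 265) tool [  6.4   7.  -37.9] world [ 565.1 -150.   189.5]
(335, 280) tool [ 11.1   5.9 -56.4] world [ 561.8 -135.8  201.7]
(320, 240) tool [ 10.1   0.2 -20.1] world [ 559.5 -158.4  172.9]
(320, 225) tool [ 0.8  0.4 20.1] world [ 564.4 -189.1  145.8]
(320, 330) tool [-98.3   0.6  34.7] world [ 578.4 -276.9  192. ]
fin 1545 c [ 563.9 -178.7] size [18.  61.1] ang 8.8 z 0.1459
base 5684 c [ 565.5 -189.1] size [66.4 99.9] ang 8.6 z 0.1101
958 [[  5.1 -27.4 -40. ]
 [  5.6 -19.7 -38.7]
 [  6.3  -7.7 -26.5]
 [ 21.5  11.8  52.8]
 [ 24.5  13.   59.9]]
[[-0.001  0.953  0.302  0.077]
 [ 1.     0.001 -0.001 -0.   ]
 [-0.001  0.302 -0.953 -0.152]
 [ 0.     0.     0.     1.   ]]
```

```bash
python3 - <<'E'
from h import *
d=np.load('w2.npz'); f=d['frame'][195:320,240:400].astype(float)
f=np.clip(255*(f/255)**.5,0,255).astype(np.uint8)
cv2.imwrite('pics/w2c.png',cv2.resize(f,None,fx=4.5,fy=4.5,interpolation=cv2.INTER_CUBIC))
print(d['camera_matrix'])
s=get_state(); D=d['depth']
for v in range(205,262,4): print(v,[round(float(D[v,u]),3) for u in (296,304,312,320,328,336,344)])
E
```

```text
[[285.71346432   0.         318.75120985]
 [  0.         285.71346432 194.22709259]
 [  0.           0.           1.        ]]
205 [0.242, 0.231, 0.169, 0.168, 0.169, 0.168, 0.251]
209 [0.248, 0.237, 0.171, 0.172, 0.171, 0.172, 0.252]
213 [0.255, 0.241, 0.175, 0.176, 0.175, 0.176, 0.258]
217 [0.257, 0.247, 0.18, 0.179, 0.178, 0.18, 0.261]
221 [0.29, 0.29, 0.184, 0.183, 0.181, 0.27, 0.291]
225 [0.297, 0.297, 0.187, 0.187, 0.187, 0.297, 0.297]
229 [0.304, 0.303, 0.191, 0.19, 0.191, 0.303, 0.304]
233 [0.31, 0.311, 0.196, 0.195, 0.196, 0.309, 0.311]
237 [0.309, 0.31, 0.151, 0.151, 0.15, 0.31, 0.311]
241 [0.308, 0.307, 0.145, 0.145, 0.144, 0.308, 0.308]
245 [0.148, 0.151, 0.14, 0.141, 0.14, 0.149, 0.303]
249 [0.145, 0.146, 0.136, 0.136, 0.136, 0.145, 0.146]
253 [0.141, 0.141, 0.134, 0.134, 0.133, 0.142, 0.142]
257 [0.138, 0.13, 0.129, 0.129, 0.13, 0.138, 0.139]
261 [0.135, 0.126, 0.126, 0.127, 0.128, 0.134, 0.135]
```

View pics/w2c.png

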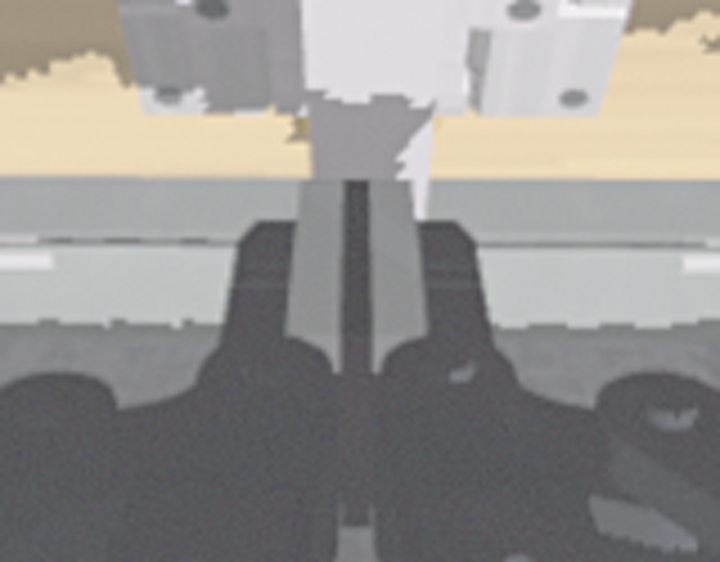

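The picture shows the pad tips ending at row 235, 0.152 m deep, which is tool z = -14 mm rather than +25. The jaws therefore stand about 39 mm farther back than stated and only nipped the fin's top edge. I'll use this measured offset from now on.

```bash
sed -i 's/(6+back)\*tz/(G+back)*tz/; s/^def target/G=-33\ndef target/' g.py; python3 - <<'E'
from g import *
for b in (40,0):
    p,Rm,tz=target((566.1,-189.1,94),-81.2,back=b); delta(p,Rm)
E
```

```text
at [ 0.562  -0.1781  0.1619] tgt [ 0.5642 -0.1771  0.1417] d [ 0.019  0.008 -0.169] a [-0.0013 -0.0034 -0.0009] F [ 0.6  0.7 -0. ] ff 0.0 op 0.003 t 5.1
at [ 0.562  -0.1781  0.1619] tgt [ 0.5678 -0.2004  0.1093] d [ 0.049 -0.185 -0.438] a [-0.0013 -0.0034 -0.0009] F [ 0.6  0.7 -0. ] ff 0.0 op 0.003 t 5.1
```

>>> jog_arm(
  increments=[
    {"dx": 0,"dy": 0,"dz": 0,"ax": 0,"ay": 0,"az": 0,"gripper": 0},
    {"dx": 0,"dy": 0,"dz": 0,"ax": 0,"ay": 0,"az": 0,"gripper": 0},
    {"dx": 0,"dy": 0,"dz": 0,"ax": 0,"ay": 0,"az": 0,"gripper": 0},
    {"dx": 0.019,"dy": 0.008,"dz": -0.169,"ax": 0,"ay": -0.003,"az": 0,"gripper": 0},
    {"dx": 0.034,"dy": -0.09,"dz": -0.3,"ax": 0,"ay": -0.003,"az": 0,"gripper": 0},
    {"dx": 0.049,"dy": -0.185,"dz": -0.438,"ax": 0,"ay": -0.003,"az": 0,"gripper": 0},
    {"dx": 0.049,"dy": -0.185,"dz": -0.438,"ax": 0,"ay": -0.003,"az": 0,"gripper": 0},
    {"dx": 0.049,"dy": -0.185,"dz": -0.438,"ax": 0,"ay": -0.003,"az": 0,"gripper": 0},
  ],
)

```text
time: 5.9
eef_pos: [0.5681, -0.2002, 0.1092]
tcp_rot: [0.618, 0.723, -0.2, 0.234]
contact_force: [-0.0, 0.6, 0.6]
opening: 0.498
finger_force: 0.0
```

```bash
python3 - <<'E'
from g import *
p,Rm,tz=target((566.1,-189.1,94),-81.2); delta(p,Rm)
d,T=shot('wrist'); f=d['frame'][130:320,200:440].astype(float); f=np.clip(255*(f/255)**.6,0,255).astype(np.uint8)
cv2.imwrite('pics/w3.png',cv2.resize(f,None,fx=3,fy=3))
E
```

```text
at [ 0.5681 -0.2002  0.1092] tgt [ 0.5678 -0.2004  0.1093] d [-0.002 -0.001  0.001] a [-0.0014 -0.0007 -0.001 ] F [-0.   0.6  0.6] ff 0.0 op 0.498 t 5.9
```

View pics/w3.png

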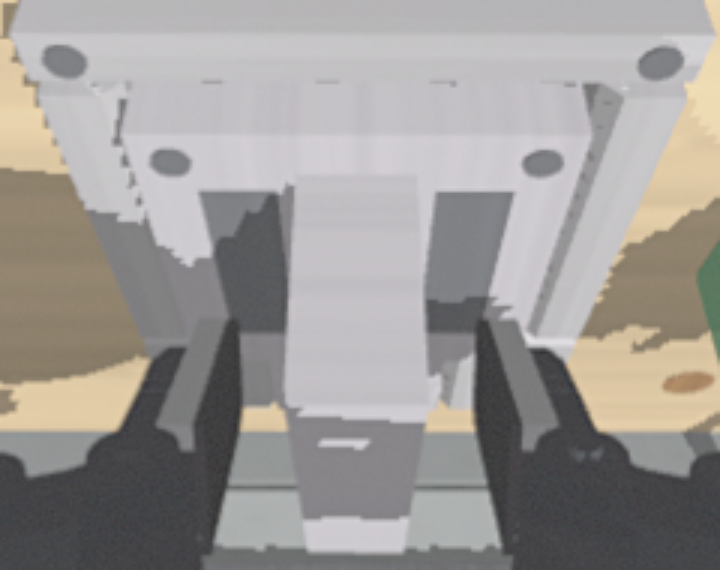

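The pads now straddle the fin, with the tips at crop rows 320–345, well below the fin's top. I'll close and make a short test lift.

>>> jog_arm(
  increments=[
    {"dx": 0,"dy": 0,"dz": 0,"ax": 0,"ay": 0,"az": 0,"gripper": -1},
    {"dx": 0,"dy": 0,"dz": 0,"ax": 0,"ay": 0,"az": 0,"gripper": -1},
    {"dx": 0,"dy": 0,"dz": 0,"ax": 0,"ay": 0,"az": 0,"gripper": -1},
    {"dx": 0,"dy": 0,"dz": 0,"ax": 0,"ay": 0,"az": 0,"gripper": -1},
    {"dx": 0,"dy": 0,"dz": 0,"ax": 0,"ay": 0,"az": 0,"gripper": -1},
  ],
  force=100,
)

```text
time: 6.45
eef_pos: [0.5688, -0.2, 0.1109]
tcp_rot: [0.618, 0.723, -0.2, 0.235]
contact_force: [-3.1, 3.3, 5.8]
opening: 0.196
finger_force: 98.1
```

>>> jog_arm(
  increments=[
    {"dx": 0,"dy": 0,"dz": 0.04,"ax": 0,"ay": 0,"az": 0,"gripper": -1},
    {"dx": 0,"dy": 0,"dz": 0.1,"ax": 0,"ay": 0,"az": 0,"gripper": -1},
    {"dx": 0,"dy": 0,"dz": 0.16,"ax": 0,"ay": 0,"az": 0,"gripper": -1},
    {"dx": 0,"dy": 0,"dz": 0.2,"ax": 0,"ay": 0,"az": 0,"gripper": -1},
    {"dx": 0,"dy": 0,"dz": 0.2,"ax": 0,"ay": 0,"az": 0,"gripper": -1},
  ],
)

```text
time: 6.95
eef_pos: [0.5688, -0.2004, 0.1345]
tcp_rot: [0.619, 0.723, -0.2, 0.235]
contact_force: [0.0, -0.2, -3.7]
opening: 0.196
finger_force: 97.7
```

>>> jog_arm(
  increments=[
    {"dx": 0,"dy": 0.2,"dz": 0.25,"ax": 0,"ay": 0,"az": 0,"gripper": -1},
    {"dx": 0,"dy": 0.4,"dz": 0.5,"ax": 0,"ay": 0,"az": 0,"gripper": -1},
    {"dx": -0.05,"dy": 0.6,"dz": 0.75,"ax": 0,"ay": 0,"az": 0,"gripper": -1},
    {"dx": -0.1,"dy": 0.8,"dz": 1,"ax": 0,"ay": 0,"az": 0,"gripper": -1},
    {"dx": -0.1,"dy": 1,"dz": 1,"ax": 0,"ay": 0,"az": 0,"gripper": -1},
  ],
)

```text
time: 7.45
eef_pos: [0.5582, -0.0796, 0.2597]
tcp_rot: [0.619, 0.722, -0.198, 0.238]
contact_force: [0.8, -0.6, -4.3]
opening: 0.194
finger_force: 99.3
```

>>> jog_arm(
  increments=[
    {"dx": 0,"dy": 0.3,"dz": 0,"ax": 0,"ay": 0,"az": -0.05,"gripper": -1},
    {"dx": -0.1,"dy": 0.6,"dz": 0,"ax": 0,"ay": 0,"az": -0.1,"gripper": -1},
    {"dx": -0.2,"dy": 0.9,"dz": 0,"ax": 0,"ay": 0,"az": -0.15,"gripper": -1},
    {"dx": -0.25,"dy": 1,"dz": 0,"ax": 0,"ay": 0,"az": -0.189,"gripper": -1},
  ],
)

```text
time: 7.85
eef_pos: [0.5257, 0.0429, 0.2528]
tcp_rot: [0.719, 0.624, -0.232, 0.201]
contact_force: [-0.0, -0.7, -3.3]
opening: 0.19
finger_force: 99.2
```

>>> jog_arm(
  increments=[
    {"dx": -0.1,"dy": 0.35,"dz": 0,"ax": 0,"ay": 0,"az": 0,"gripper": -1},
    {"dx": -0.15,"dy": 0.7,"dz": 0,"ax": 0,"ay": 0,"az": 0,"gripper": -1},
    {"dx": -0.2,"dy": 1,"dz": 0,"ax": 0,"ay": 0,"az": 0,"gripper": -1},
  ],
)

```text
time: 8.15
eef_pos: [0.502, 0.1616, 0.2531]
tcp_rot: [0.718, 0.624, -0.232, 0.202]
contact_force: [1.1, 0.9, -4.3]
opening: 0.195
finger_force: 99.1
```

>>> jog_arm(
  increments=[
    {"dx": -0.1,"dy": 0.35,"dz": 0,"ax": 0,"ay": 0,"az": 0,"gripper": -1},
    {"dx": -0.15,"dy": 0.7,"dz": 0,"ax": 0,"ay": 0,"az": 0,"gripper": -1},
    {"dx": -0.2,"dy": 1,"dz": 0,"ax": 0,"ay": 0,"az": 0,"gripper": -1},
  ],
)

```text
time: 8.45
eef_pos: [0.478, 0.2819, 0.253]
tcp_rot: [0.718, 0.624, -0.232, 0.202]
contact_force: [1.5, -0.8, -4.7]
opening: 0.193
finger_force: 99.1
```

```bash
python3 - <<'E'
from m import *
from g import *
p,Rm,tz=target((464,360,150),-98.2); delta(p,Rm); print(get_state()['qpos'].round(3))
d,T=shot('scene'); np.savez('s2.npz',T=T,**{k:np.array(v) for k,v in d.items()}); cv2.imwrite('pics/s2.png',d['frame'])
E
```

```text
at [0.478  0.2819 0.253 ] tgt [0.4624 0.3487 0.1653] d [-0.13   0.557 -0.731] a [-0.002   0.0007 -0.0021] F [ 1.5 -0.8 -4.7] ff 99.1 op 0.193 t 8.45
[ 0.561  0.268  1.631 -0.467  1.666  0.757]
```

View pics/s2.png

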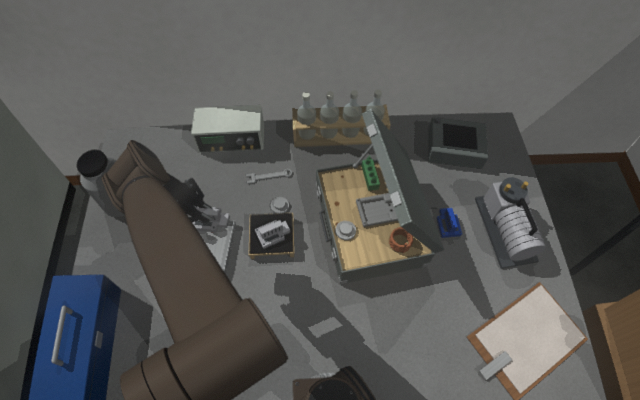

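The scene view shows the nest empty at (378,210) and the cassette held over the tray near (208,213). The fresh cassette is still on its stand at (270,233).

>>> jog_arm(
  increments=[
    {"dx": -0.08,"dy": 0.25,"dz": -0.25,"ax": 0,"ay": 0,"az": 0.05,"gripper": -1},
    {"dx": -0.16,"dy": 0.5,"dz": -0.5,"ax": 0,"ay": 0,"az": 0.1,"gripper": -1},
    {"dx": -0.16,"dy": 0.56,"dz": -0.75,"ax": 0,"ay": 0,"az": 0.147,"gripper": -1},
    {"dx": -0.16,"dy": 0.56,"dz": -1,"ax": 0,"ay": 0,"az": 0.147,"gripper": -1},
    {"dx": -0.16,"dy": 0.56,"dz": -1,"ax": 0,"ay": 0,"az": 0.147,"gripper": -1},
  ],
)

```text
time: 9.0
eef_pos: [0.456, 0.3455, 0.1278]
tcp_rot: [0.64, 0.703, -0.212, 0.226]
contact_force: [-0.7, 0.2, -5.6]
opening: 0.197
finger_force: 99.0
```

```bash
python3 - <<'E'
from m import *
from g import *
p,Rm,tz=target((457.4,361,4.7),-85); delta(p,Rm); print(get_state()['qpos'].round(3))
d,T=shot('side'); C=cloud(d,T); cv2.imwrite('pics/side2.png',d['frame'])
Z=C[...,2]
m=(C[...,0]>.38)&(C[...,0]<.56)&(C[...,1]>.27)&(C[...,1]<.45)&(Z>.01)&(Z<.2)
h,e=np.histogram(Z[m],bins=np.arange(0,.2,.005)); print([(round(x*1000),int(c)) for x,c in zip(e,h)])
E
```

```text
at [0.456  0.3455 0.1278] tgt [0.4584 0.3496 0.02  ] d [ 0.02   0.034 -0.898] a [ 0.002  -0.0055 -0.0021] F [-0.7  0.2 -5.6] ff 99.0 op 0.197 t 9.0
[ 0.691  0.412  1.693 -0.507  1.452  0.767]
[(0, 0), (5, 0), (10, 232), (15, 233), (20, 243), (25, 333), (30, 15), (35, 16), (40, 0), (45, 0), (50, 0), (55, 0), (60, 0), (65, 0), (70, 0), (75, 0), (80, 0), (85, 0), (90, 0), (95, 0), (100, 0), (105, 1), (110, 86), (115, 105), (120, 122), (125, 557), (130, 45), (135, 40), (140, 38), (145, 40), (150, 36), (155, 29), (160, 102), (165, 12), (170, 15), (175, 32), (180, 18), (185, 25), (190, 14)]
```

View pics/side2.png

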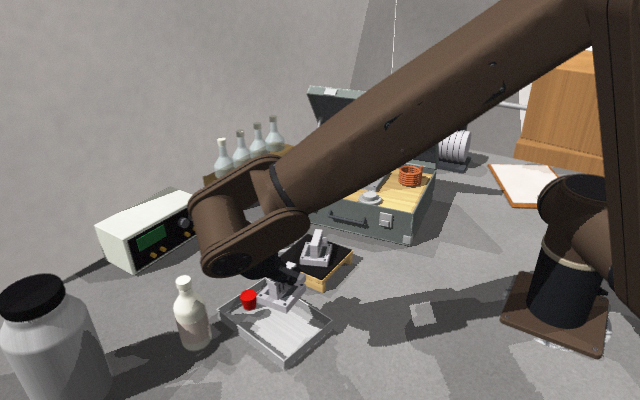

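The side view shows the cassette level over the tray at (282,285) and the wrist at (245,225) above and behind the bottle (192,312). I'll check that clearance.

```bash
python3 - <<'E'
from h import *
for n in ('side','scene'):
    d,T=shot(n); C=cloud(d,T).reshape(-1,3)
    m=(C[:,2]>.17)&(C[:,0]>.35)&(C[:,0]<.7)&(C[:,1]>.3)&(C[:,1]<.6); P=C[m]
    for z0 in np.arange(.17,.42,.03):
        q=P[(P[:,2]>=z0)&(P[:,2]<z0+.03)]
        if len(q): print(n,round(z0,2),len(q),'x',q[:,0].min().round(3),q[:,0].max().round(3),'y',q[:,1].min().round(3),q[:,1].max().round(3), 'mind bottle',np.hypot(q[:,0]-.587,q[:,1]-.48).min().round(3))
E
```

```text
side 0.17 113 x 0.395 0.469 y 0.379 0.413 mind bottle 0.146
side 0.2 316 x 0.387 0.453 y 0.377 0.463 mind bottle 0.135
side 0.23 405 x 0.41 0.45 y 0.395 0.481 mind bottle 0.137
side 0.26 174 x 0.403 0.429 y 0.418 0.535 mind bottle 0.158
side 0.29 612 x 0.363 0.429 y 0.47 0.559 mind bottle 0.171
side 0.32 1314 x 0.35 0.5 y 0.434 0.561 mind bottle 0.09
side 0.35 2912 x 0.35 0.501 y 0.425 0.552 mind bottle 0.09
side 0.38 1772 x 0.35 0.497 y 0.436 0.518 mind bottle 0.093
side 0.41 1575 x 0.35 0.464 y 0.408 0.483 mind bottle 0.123
scene 0.17 236 x 0.408 0.498 y 0.33 0.406 mind bottle 0.12
scene 0.2 308 x 0.403 0.517 y 0.374 0.425 mind bottle 0.092
scene 0.23 115 x 0.424 0.496 y 0.39 0.417 mind bottle 0.112
scene 0.26 150 x 0.426 0.482 y 0.399 0.437 mind bottle 0.114
scene 0.29 97 x 0.435 0.477 y 0.413 0.435 mind bottle 0.12
scene 0.32 12 x 0.407 0.498 y 0.441 0.556 mind bottle 0.09
scene 0.35 453 x 0.372 0.505 y 0.406 0.552 mind bottle 0.082
scene 0.38 405 x 0.351 0.495 y 0.391 0.519 mind bottle 0.094
scene 0.41 444 x 0.351 0.465 y 0.393 0.481 mind bottle 0.122
```

>>> jog_arm(
  increments=[
    {"dx": 0.02,"dy": 0.034,"dz": -0.25,"ax": 0,"ay": -0.005,"az": 0,"gripper": -1},
    {"dx": 0.02,"dy": 0.034,"dz": -0.5,"ax": 0,"ay": -0.005,"az": 0,"gripper": -1},
    {"dx": 0.02,"dy": 0.034,"dz": -0.7,"ax": 0,"ay": -0.005,"az": 0,"gripper": -1},
    {"dx": 0.02,"dy": 0.034,"dz": -0.8,"ax": 0,"ay": -0.005,"az": 0,"gripper": -1},
    {"dx": 0.02,"dy": 0.034,"dz": -0.84,"ax": 0,"ay": -0.005,"az": 0,"gripper": -1},
    {"dx": 0.02,"dy": 0.034,"dz": -0.87,"ax": 0,"ay": -0.005,"az": 0,"gripper": -1},
    {"dx": 0.02,"dy": 0.034,"dz": -0.89,"ax": 0,"ay": -0.005,"az": 0,"gripper": -1},
    {"dx": 0.02,"dy": 0.034,"dz": -0.89,"ax": 0,"ay": -0.005,"az": 0,"gripper": -1},
  ],
)

```text
time: 9.95
eef_pos: [0.4621, 0.3515, 0.0276]
tcp_rot: [0.643, 0.701, -0.204, 0.23]
contact_force: [-0.6, -0.5, -4.5]
opening: 0.197
finger_force: 99.2
```

```bash
python3 - <<'E'
from g import *
p,Rm,tz=target((457.4,361,4.7),-85); delta(p,Rm); print(get_state()['wrist_torque'].round(2))
E
```

```text
at [0.4621 0.3515 0.0276] tgt [0.4584 0.3496 0.02  ] d [-0.031 -0.015 -0.064] a [-0.0019  0.0059 -0.0014] F [-0.6 -0.5 -4.5] ff 99.2 op 0.197 t 9.95
[ 0.66  0.07 -0.06]
```

>>> jog_arm(
  increments=[
    {"dx": 0,"dy": 0,"dz": -0.015,"ax": 0,"ay": 0.006,"az": 0,"gripper": -1},
    {"dx": 0,"dy": 0,"dz": -0.03,"ax": 0,"ay": 0.006,"az": 0,"gripper": -1},
    {"dx": 0,"dy": 0,"dz": -0.045,"ax": 0,"ay": 0.006,"az": 0,"gripper": -1},
    {"dx": 0,"dy": 0,"dz": -0.045,"ax": 0,"ay": 0.006,"az": 0,"gripper": -1},
  ],
)

```text
time: 10.35
eef_pos: [0.4613, 0.3509, 0.0209]
tcp_rot: [0.642, 0.702, -0.209, 0.227]
contact_force: [0.4, -0.3, -5.2]
opening: 0.197
finger_force: 99.2
```

>>> jog_arm(
  increments=[
    {"dx": 0,"dy": 0,"dz": -0.01,"ax": 0,"ay": 0,"az": 0,"gripper": -1},
    {"dx": 0,"dy": 0,"dz": -0.02,"ax": 0,"ay": 0,"az": 0,"gripper": -1},
    {"dx": 0,"dy": 0,"dz": -0.02,"ax": 0,"ay": 0,"az": 0,"gripper": -1},
  ],
)

```text
time: 10.65
eef_pos: [0.4615, 0.3511, 0.02]
tcp_rot: [0.642, 0.702, -0.209, 0.227]
contact_force: [-2.9, -1.2, 2.1]
opening: 0.197
finger_force: 99.9
```

>>> jog_arm(
  increments=[
    {"dx": 0,"dy": 0,"dz": -0.006,"ax": 0,"ay": 0,"az": 0,"gripper": -1},
    {"dx": 0,"dy": 0,"dz": -0.006,"ax": 0,"ay": 0,"az": 0,"gripper": -0.5},
    {"dx": 0,"dy": 0,"dz": -0.006,"ax": 0,"ay": 0,"az": 0,"gripper": -0.3},
    {"dx": 0,"dy": 0,"dz": -0.006,"ax": 0,"ay": 0,"az": 0,"gripper": -0.1},
    {"dx": 0,"dy": 0,"dz": -0.006,"ax": 0,"ay": 0,"az": 0,"gripper": 0},
    {"dx": 0,"dy": 0,"dz": -0.006,"ax": 0,"ay": 0,"az": 0,"gripper": 0},
    {"dx": -0.01,"dy": 0.12,"dz": 0.17,"ax": 0,"ay": 0,"az": 0,"gripper": 0},
    {"dx": -0.02,"dy": 0.25,"dz": 0.34,"ax": 0,"ay": 0,"az": 0,"gripper": 0},
    {"dx": -0.04,"dy": 0.49,"dz": 0.7,"ax": 0,"ay": 0,"az": 0,"gripper": 0},
    {"dx": -0.04,"dy": 0.49,"dz": 1,"ax": 0,"ay": 0,"az": 0,"gripper": 0},
  ],
)

```text
time: 11.65
eef_pos: [0.4563, 0.4119, 0.1399]
tcp_rot: [0.641, 0.703, -0.208, 0.227]
contact_force: [0.9, 0.4, 0.4]
opening: 0.497
finger_force: 0.0
```

```bash
python3 - <<'E'
from m import *
from g import *
d,T=shot('wrist'); C=cloud(d,T); Z=C[...,2]
Z[(C[...,0]<.38)|(C[...,0]>.54)|(C[...,1]<.28)|(C[...,1]>.44)]=np.nan
comp(C,(0,0,640,400),.051,.062,'fin'); comp(C,(0,0,640,400),.0155,.0225,'base')
m=(Z>.010)&(Z<.026); h,e=np.histogram(Z[m],bins=np.arange(.01,.026,.001)); print(h)
P=C[(Z>.0155)&(Z<.0225)]; A=np.c_[P[:,:2],np.ones(len(P))]; print('slope',np.linalg.lstsq(A,P[:,2],rcond=None)[0].round(4))
# new cassette pre-grasp, both views measured: origin
p,Rm,tz=target((527.3,142.3,40),-66.3,zc=44,back=70); delta(p,Rm); print(get_state()['qpos'].round(2))
E
```

```text
fin 1111 c [459.6 367.8] size [18.  70.1] ang 5.1 z 0.055
base 3412 c [460.1 362.7] size [66.1 99. ] ang 5.1 z 0.0191
[ 227  227  255  223  257  233  241  326 1358 1974  447  213  229  225
  237]
slope [ 0.0012 -0.0018  0.0192]
at [0.4593 0.4135 0.1481] tgt [0.5153 0.1695 0.1139] d [ 0.467 -2.033 -0.285] a [-0.0062  0.0042  0.205 ] F [2.4 1.3 4.9] ff 0.0 op 0.495 t 11.7
[ 0.76  0.48  1.55 -0.48  1.53  0.8 ]
```

The used cassette lies flat in the tray, with its base top at 19 mm and its fin top at 55 mm. Next I'll go to the stand for a close look.

>>> jog_arm(
  increments=[
    {"dx": 0.1,"dy": -0.3,"dz": 0.35,"ax": 0,"ay": 0,"az": 0.08,"gripper": 0},
    {"dx": 0.15,"dy": -0.6,"dz": 0.5,"ax": 0,"ay": 0,"az": 0.15,"gripper": 0},
    {"dx": 0.2,"dy": -0.9,"dz": 0.5,"ax": 0,"ay": 0,"az": 0.205,"gripper": 0},
    {"dx": 0.2,"dy": -1,"dz": 0.5,"ax": 0,"ay": 0,"az": 0.205,"gripper": 0},
  ],
)

```text
time: 12.1
eef_pos: [0.4801, 0.2871, 0.1994]
tcp_rot: [0.521, 0.796, -0.169, 0.258]
contact_force: [-0.2, -0.2, -0.8]
opening: 0.497
finger_force: 0.0
```

>>> jog_arm(
  increments=[
    {"dx": 0.1,"dy": -0.4,"dz": 0,"ax": 0,"ay": 0,"az": 0,"gripper": 0},
    {"dx": 0.15,"dy": -0.75,"dz": -0.2,"ax": 0,"ay": 0,"az": 0,"gripper": 0},
    {"dx": 0.15,"dy": -0.75,"dz": -0.38,"ax": 0,"ay": 0,"az": 0,"gripper": 0},
    {"dx": 0.15,"dy": -0.75,"dz": -0.38,"ax": 0,"ay": 0,"az": 0,"gripper": 0},
  ],
)

```text
time: 12.5
eef_pos: [0.4966, 0.1979, 0.1494]
tcp_rot: [0.521, 0.796, -0.172, 0.255]
contact_force: [-0.3, 0.0, 0.3]
opening: 0.497
finger_force: 0.0
```

```bash
python3 - <<'E'
from m import *
from g import *
d,T=shot('wrist'); C=cloud(d,T); Z=C[...,2]
Z[(C[...,0]<.44)|(C[...,0]>.61)|(C[...,1]<.06)|(C[...,1]>.24)]=np.nan
comp(C,(0,0,640,400),.088,.097,'fin',2); comp(C,(0,0,640,400),.0525,.0595,'base',2); comp(C,(0,0,640,400),.0525,.0965,'cass',2)
for b in (60,0):
    p,Rm,tz=target((527.3,142.3,40),-66.3,zc=44.5,back=b); delta(p,Rm)
print(get_state()['qpos'].round(2))
E
```

```text
fin 978 c [525.6 145.9] size [18.  71.2] ang 23.8 z 0.0921
base 3114 c [527.5 140.6] size [ 66.2 100. ] ang 23.1 z 0.0562
cass 4692 c [527.5 140.6] size [ 66.2 100. ] ang 23.1 z 0.0566
at [0.4978 0.1991 0.1515] tgt [0.5177 0.1642 0.1063] d [ 0.166 -0.291 -0.376] a [ 0.0002 -0.0037  0.0022] F [1.  0.3 0.3] ff 0.0 op 0.501 t 12.55
at [0.4978 0.1991 0.1515] tgt [0.5319 0.1319 0.0578] d [ 0.284 -0.56  -0.78 ] a [ 0.0002 -0.0037  0.0022] F [1.  0.3 0.3] ff 0.0 op 0.501 t 12.55
[ 0.48  0.15  1.97 -0.69  1.17  0.39]
```

```bash
python3 - <<'E'
from g import *
for b in (60,0):
    p,Rm,tz=target((527.5,141,40),-66.6,zc=44.5,back=b); delta(p,Rm)
E
```

```text
at [0.4978 0.1991 0.1515] tgt [0.518  0.1629 0.1063] d [ 0.169 -0.302 -0.376] a [ 0.0002 -0.0037 -0.0011] F [1.  0.3 0.3] ff 0.0 op 0.501 t 12.55
at [0.4978 0.1991 0.1515] tgt [0.532  0.1305 0.0578] d [ 0.286 -0.571 -0.78 ] a [ 0.0002 -0.0037 -0.0011] F [1.  0.3 0.3] ff 0.0 op 0.501 t 12.55
```

>>> jog_arm(
  increments=[
    {"dx": 0.16,"dy": -0.3,"dz": -0.37,"ax": 0,"ay": -0.003,"az": 0,"gripper": 0},
    {"dx": 0.16,"dy": -0.3,"dz": -0.37,"ax": 0,"ay": -0.003,"az": 0,"gripper": 0},
    {"dx": 0.22,"dy": -0.44,"dz": -0.57,"ax": 0,"ay": -0.003,"az": 0,"gripper": 0},
    {"dx": 0.286,"dy": -0.571,"dz": -0.77,"ax": 0,"ay": -0.003,"az": 0,"gripper": 0},
    {"dx": 0.286,"dy": -0.571,"dz": -0.77,"ax": 0,"ay": -0.003,"az": 0,"gripper": 0},
    {"dx": 0.286,"dy": -0.571,"dz": -0.77,"ax": 0,"ay": -0.003,"az": 0,"gripper": 0},
  ],
)

```text
time: 13.15
eef_pos: [0.5336, 0.1322, 0.0616]
tcp_rot: [0.521, 0.795, -0.168, 0.26]
contact_force: [0.6, 0.1, -0.2]
opening: 0.5
finger_force: 0.0
```

```bash
python3 - <<'E'
from g import *
p,Rm,tz=target((527.5,141,40),-66.6,zc=44.5); delta(p,Rm)
E
```

```text
at [0.5336 0.1322 0.0616] tgt [0.532  0.1305 0.0578] d [-0.013 -0.014 -0.032] a [-0.0008  0.002  -0.0022] F [ 0.6  0.1 -0.2] ff 0.0 op 0.5 t 13.15
```

Now I'll correct the remaining few millimetres, then close.

>>> jog_arm(
  increments=[
    {"dx": -0.013,"dy": -0.014,"dz": -0.03,"ax": -0.001,"ay": 0.002,"az": -0.002,"gripper": 0},
    {"dx": -0.013,"dy": -0.014,"dz": -0.03,"ax": -0.001,"ay": 0.002,"az": -0.002,"gripper": 0},
    {"dx": -0.013,"dy": -0.014,"dz": -0.03,"ax": -0.001,"ay": 0.002,"az": -0.002,"gripper": 0},
    {"dx": -0.013,"dy": -0.014,"dz": -0.03,"ax": -0.001,"ay": 0.002,"az": -0.002,"gripper": -0.3},
    {"dx": -0.013,"dy": -0.014,"dz": -0.03,"ax": -0.001,"ay": 0.002,"az": -0.002,"gripper": -0.5},
    {"dx": -0.013,"dy": -0.014,"dz": -0.03,"ax": -0.001,"ay": 0.002,"az": -0.002,"gripper": -1},
    {"dx": -0.013,"dy": -0.014,"dz": -0.03,"ax": -0.001,"ay": 0.002,"az": -0.002,"gripper": -1},
    {"dx": -0.013,"dy": -0.014,"dz": -0.03,"ax": -0.001,"ay": 0.002,"az": -0.002,"gripper": -1},
    {"dx": -0.013,"dy": -0.014,"dz": -0.03,"ax": -0.001,"ay": 0.002,"az": -0.002,"gripper": -1},
  ],
  force=90,
)

```text
time: 14.05
eef_pos: [0.5321, 0.1302, 0.0579]
tcp_rot: [0.522, 0.795, -0.169, 0.259]
contact_force: [0.0, 3.7, 3.7]
opening: 0.197
finger_force: 88.1
```

```bash
python3 - <<'E'
from g import *
p,Rm,tz=target((527.5,141,40),-66.6,zc=44.5); delta(p,Rm)
print(R.from_quat(get_state()['tcp_rot']).as_matrix().round(4).tolist())
E
```

```text
at [0.5321 0.1302 0.0579] tgt [0.532  0.1305 0.0578] d [-0.001  0.003 -0.001] a [-0.0002  0.0006 -0.0005] F [0.  3.7 3.7] ff 88.1 op 0.197 t 14.05
[[-0.3214, 0.9174, 0.2346], [0.7424, 0.3979, -0.5389], [-0.5878, 0.001, -0.809]]
```

>>> jog_arm(
  increments=[
    {"dx": 0,"dy": 0,"dz": 0.1,"ax": 0,"ay": 0,"az": 0,"gripper": -1},
    {"dx": 0,"dy": 0,"dz": 0.3,"ax": 0,"ay": 0,"az": 0,"gripper": -1},
    {"dx": 0,"dy": 0,"dz": 0.55,"ax": 0,"ay": 0,"az": 0,"gripper": -1},
    {"dx": 0,"dy": 0,"dz": 0.8,"ax": 0,"ay": 0,"az": 0,"gripper": -1},
    {"dx": 0,"dy": 0,"dz": 1,"ax": 0,"ay": 0,"az": 0,"gripper": -1},
  ],
)

```text
time: 14.55
eef_pos: [0.5301, 0.1291, 0.1774]
tcp_rot: [0.522, 0.795, -0.171, 0.257]
contact_force: [-0.6, -0.9, -4.8]
opening: 0.195
finger_force: 88.2
```

>>> jog_arm(
  increments=[
    {"dx": 0.05,"dy": -0.25,"dz": 0.2,"ax": 0,"ay": 0,"az": -0.05,"gripper": -1},
    {"dx": 0.1,"dy": -0.5,"dz": 0.4,"ax": 0,"ay": 0,"az": -0.1,"gripper": -1},
    {"dx": 0.15,"dy": -0.75,"dz": 0.6,"ax": 0,"ay": 0,"az": -0.162,"gripper": -1},
    {"dx": 0.2,"dy": -1,"dz": 0.7,"ax": 0,"ay": 0,"az": -0.162,"gripper": -1},
  ],
)

```text
time: 14.95
eef_pos: [0.5557, 0.0084, 0.2624]
tcp_rot: [0.62, 0.722, -0.201, 0.234]
contact_force: [0.9, 1.4, -4.6]
opening: 0.2
finger_force: 88.6
```

>>> jog_arm(
  increments=[
    {"dx": 0,"dy": -0.25,"dz": 0,"ax": 0,"ay": 0,"az": 0,"gripper": -1},
    {"dx": 0,"dy": -0.5,"dz": 0,"ax": 0,"ay": 0,"az": 0,"gripper": -1},
    {"dx": 0,"dy": -0.75,"dz": 0,"ax": 0,"ay": 0,"az": 0,"gripper": -1},
    {"dx": 0,"dy": -0.75,"dz": 0,"ax": 0,"ay": 0,"az": 0,"gripper": -1},
    {"dx": 0,"dy": -0.75,"dz": 0,"ax": 0,"ay": 0,"az": 0,"gripper": -1},
  ],
)

```text
time: 15.45
eef_pos: [0.5538, -0.0809, 0.2594]
tcp_rot: [0.62, 0.722, -0.202, 0.232]
contact_force: [-0.4, 0.9, -3.5]
opening: 0.198
finger_force: 88.6
```

```bash
cat > hand.py <<'E'
from m import *
from g import *
# cassette in hand, expressed in its nominal frame (from tool pose)
def nominal():
    s=get_state(); Rm=R.from_quat(s['tcp_rot']).as_matrix()
    _,R0,_=target((0,0,0),0,zc=44.5); t0,_,_=target((0,0,0),0,zc=44.5)
    Rc=Rm@R0.T; o=s['eef_pos']-Rc@t0
    return Rc,o
def inhand():
    Rc,o=nominal(); d,T=shot('wrist'); C=cloud(d,T); L=(C-o)@Rc*1000
    m=(abs(L[...,0])<58)&(abs(L[...,1])<42)
    b=L[m&(L[...,2]>12)&(L[...,2]<20)&(abs(L[...,1])>12)]
    f=L[m&(L[...,2]>47)&(L[...,2]<57)&(abs(L[...,1])<13)&(L[...,0]<-15)]
    for n,P in (('base',b),('fin',f)):
        A=np.c_[P[:,:2],np.ones(len(P))]; k=np.linalg.lstsq(A,P[:,2],rcond=None)[0]
        r=cv2.minAreaRect(P[:,:2].astype(np.float32)); print(n,len(P),'z',np.median(P[:,2]).round(2),'slope',k.round(3),'rect',np.round(r[0],1),np.round(r[1],1),round(r[2],1),'xmin/max',P[:,0].min().round(1),P[:,0].max().round(1))
    e=R.from_matrix(Rc).as_euler('ZYX',degrees=True); print('nominal org',(o*1000).round(1),'yaw,pitch,roll',e.round(2)); return C
if __name__=='__main__':
    inhand(); p,Rm,tz=target((566.1,-189.1,120),-81.2,zc=44.5); delta(p,Rm)
E
python3 hand.py
```

```text
base 6639 z 16.02 slope [1.4000e-02 1.0000e-03 1.6205e+01] rect [-13.2  -0.4] [73.9 66.6] 0.1 xmin/max -50.2 23.8
fin 2012 z 51.8 slope [1.1900e-01 6.0000e-03 5.5069e+01] rect [-28.2  -0.1] [26.2 25.9] 0.8 xmin/max -41.3 -15.0
nominal org [552.  -69.6 241.6] yaw,pitch,roll [-81.35   0.13  -0.23]
at [ 0.5542 -0.0802  0.2597] tgt [ 0.5678 -0.2004  0.1378] d [ 0.113 -1.001 -1.016] a [-0.0009 -0.0023  0.0007] F [ 0.5 -0.2 -3.6] ff 88.6 op 0.196 t 15.5
```

>>> jog_arm(
  increments=[
    {"dx": 0.03,"dy": -0.25,"dz": -0.25,"ax": 0.002,"ay": -0.002,"az": 0,"gripper": -1},
    {"dx": 0.06,"dy": -0.5,"dz": -0.5,"ax": 0.004,"ay": -0.002,"az": 0,"gripper": -1},
    {"dx": 0.09,"dy": -0.75,"dz": -0.75,"ax": 0.004,"ay": -0.002,"az": 0,"gripper": -1},
    {"dx": 0.113,"dy": -0.95,"dz": -0.9,"ax": 0.004,"ay": -0.002,"az": 0,"gripper": -1},
    {"dx": 0.113,"dy": -1,"dz": -0.98,"ax": 0.004,"ay": -0.002,"az": 0,"gripper": -1},
    {"dx": 0.113,"dy": -1,"dz": -0.98,"ax": 0.004,"ay": -0.002,"az": 0,"gripper": -1},
    {"dx": 0.113,"dy": -1,"dz": -0.98,"ax": 0.004,"ay": -0.002,"az": 0,"gripper": -1},
  ],
)

```text
time: 16.2
eef_pos: [0.5694, -0.1993, 0.144]
tcp_rot: [0.619, 0.723, -0.198, 0.234]
contact_force: [0.4, -0.3, -4.7]
opening: 0.196
finger_force: 88.6
```

```bash
python3 - <<'E'
from hand import *
C=inhand(); p,Rm,tz=target((566.1,-189.1,110),-81.2,zc=44.5); delta(p,Rm)
# nest rim in case-aligned frame about the assumed pocket (front & side edges)
a=np.radians(8.8); ey=np.array([np.cos(a),np.sin(a)]); ex=np.array([np.sin(a),-np.cos(a)])
r=(C[...,:2]-np.array([.5661,-.1891])); X=r@ex*1000; Y=r@ey*1000
m=(C[...,2]>.1005)&(C[...,2]<.107)&(abs(X)<75)&(abs(Y)<60); print(m.sum(),np.percentile(X[m],[0.5,2]).round(1),np.percentile(Y[m&(X<20)],[.5,2,98,99.5]).round(1),'expect -62.5, +-46.5')
E
```

```text
base 6626 z 16.02 slope [1.4000e-02 1.0000e-03 1.6209e+01] rect [-12.9  -0.5] [66.6 73.7] 89.9 xmin/max -49.8 23.9
fin 2007 z 51.78 slope [1.1800e-01 1.0000e-03 5.5011e+01] rect [-28.1   0. ] [25.9 26. ] 89.5 xmin/max -41.1 -15.1
nominal org [ 567.7 -187.9  126.3] yaw,pitch,roll [-81.11   0.33   0.22]
at [ 0.5699 -0.1993  0.1448] tgt [ 0.5678 -0.2004  0.1278] d [-0.017 -0.009 -0.142] a [-0.0037  0.0026 -0.0013] F [-0.9 -0.  -3.7] ff 88.6 op 0.198 t 16.25
6120 [-63.  -62.7] [-46.  -45.3  46.   46.7] expect -62.5, +-46.5
```

>>> jog_arm(
  increments=[
    {"dx": -0.014,"dy": -0.008,"dz": -0.07,"ax": 0.003,"ay": 0.002,"az": -0.001,"gripper": -1},
    {"dx": -0.014,"dy": -0.008,"dz": -0.14,"ax": 0.003,"ay": 0.002,"az": -0.001,"gripper": -1},
    {"dx": -0.014,"dy": -0.008,"dz": -0.14,"ax": 0.003,"ay": 0.002,"az": -0.001,"gripper": -1},
    {"dx": -0.014,"dy": -0.008,"dz": -0.14,"ax": 0.003,"ay": 0.002,"az": -0.001,"gripper": -1},
  ],
)

```text
time: 16.65
eef_pos: [0.567, -0.201, 0.1263]
tcp_rot: [0.62, 0.723, -0.198, 0.231]
contact_force: [0.5, 0.4, -3.5]
opening: 0.199
finger_force: 88.7
```

```bash
python3 - <<'E'
from hand import *
Rc,o=nominal(); print((o*1000).round(1),R.from_matrix(Rc).as_euler('ZYX',degrees=True).round(2))
for z in (104,94): p,Rm,tz=target((566.5,-189,z),-81.2,zc=44.5); delta(p,Rm)
E
```

```text
[ 565.3 -189.5  108.6] [-81.25   0.64   0.  ]
at [ 0.567  -0.201   0.1263] tgt [ 0.5682 -0.2003  0.1218] d [ 0.01   0.006 -0.037] a [-0.0071 -0.001   0.0005] F [ 0.5  0.4 -3.5] ff 88.7 op 0.199 t 16.65
at [ 0.567  -0.201   0.1263] tgt [ 0.5682 -0.2003  0.1118] d [ 0.01   0.006 -0.121] a [-0.0071 -0.001   0.0005] F [ 0.5  0.4 -3.5] ff 88.7 op 0.199 t 16.65
```

>>> jog_arm(
  increments=[
    {"dx": 0.01,"dy": 0.006,"dz": 0,"ax": 0,"ay": 0,"az": 0,"gripper": -1},
    {"dx": 0.01,"dy": 0.006,"dz": -0.02,"ax": 0,"ay": 0,"az": 0,"gripper": -1},
    {"dx": 0.01,"dy": 0.006,"dz": -0.04,"ax": 0,"ay": 0,"az": 0,"gripper": -1},
    {"dx": 0.01,"dy": 0.006,"dz": -0.06,"ax": 0,"ay": 0,"az": 0,"gripper": -1},
    {"dx": 0.01,"dy": 0.006,"dz": -0.06,"ax": 0,"ay": 0,"az": 0,"gripper": -1},
  ],
)

```text
time: 17.15
eef_pos: [0.5681, -0.2005, 0.1189]
tcp_rot: [0.621, 0.723, -0.198, 0.23]
contact_force: [0.2, -0.1, -3.9]
opening: 0.194
finger_force: 88.7
```

```bash
cat > n.py <<'E'
from hand import *
Rc,o=nominal(); print((o*1000).round(1),R.from_matrix(Rc).as_euler('ZYX',degrees=True).round(2))
p,Rm,tz=target((566.5,-189,94),-81.2,zc=44.5); delta(p,Rm); print(get_state()['wrist_torque'].round(2))
E
python3 n.py
```

```text
[ 566.4 -189.1  101.3] [-81.28   0.65   0.  ]
at [ 0.5681 -0.2005  0.1189] tgt [ 0.5682 -0.2003  0.1118] d [ 0.001  0.002 -0.06 ] a [-0.0072 -0.0011  0.0009] F [ 0.2 -0.1 -3.9] ff 88.7 op 0.194 t 17.15
[ 0.62  0.1  -0.04]
```

Already 2.7 mm below the rim with no contact, and centred. Continuing down.

>>> jog_arm(
  increments=[
    {"dx": 0,"dy": 0,"dz": -0.02,"ax": 0,"ay": 0,"az": 0,"gripper": -1},
    {"dx": 0,"dy": 0,"dz": -0.035,"ax": 0,"ay": 0,"az": 0,"gripper": -1},
    {"dx": 0,"dy": 0,"dz": -0.05,"ax": 0,"ay": 0,"az": 0,"gripper": -1},
    {"dx": 0,"dy": 0,"dz": -0.05,"ax": 0,"ay": 0,"az": 0,"gripper": -1},
  ],
)

```text
time: 17.55
eef_pos: [0.5683, -0.2005, 0.1132]
tcp_rot: [0.621, 0.723, -0.198, 0.231]
contact_force: [-0.2, -0.2, -4.0]
opening: 0.195
finger_force: 88.7
```

```bash
python3 n.py
```

```text
[ 566.5 -189.1   95.5] [-8.127e+01  6.400e-01  2.000e-02]
at [ 0.5683 -0.2005  0.1132] tgt [ 0.5682 -0.2003  0.1118] d [-0.     0.002 -0.012] a [-0.0071 -0.0008  0.0008] F [-0.2 -0.2 -4. ] ff 88.7 op 0.195 t 17.55
[ 0.62  0.13 -0.03]
```

>>> jog_arm(
  increments=[
    {"dx": 0,"dy": 0,"dz": -0.008,"ax": 0,"ay": 0,"az": 0,"gripper": -1},
    {"dx": 0,"dy": 0,"dz": -0.016,"ax": 0,"ay": 0,"az": 0,"gripper": -1},
    {"dx": 0,"dy": 0,"dz": -0.022,"ax": 0,"ay": 0,"az": 0,"gripper": -1},
    {"dx": 0,"dy": 0,"dz": -0.022,"ax": 0,"ay": 0,"az": 0,"gripper": -1},
  ],
)

```text
time: 17.95
eef_pos: [0.5689, -0.2008, 0.1121]
tcp_rot: [0.621, 0.723, -0.198, 0.231]
contact_force: [-2.2, 3.0, 1.3]
opening: 0.196
finger_force: 89.7
```

```bash
python3 n.py
```

```text
[ 567.1 -189.3   94.4] [-8.128e+01  5.500e-01  8.000e-02]
at [ 0.5689 -0.2008  0.1121] tgt [ 0.5682 -0.2003  0.1118] d [-0.005  0.004 -0.003] a [-0.0061 -0.      0.0009] F [-2.2  3.   1.3] ff 89.7 op 0.196 t 17.95
[ 0.29  0.47 -0.25]
```

>>> jog_arm(
  increments=[
    {"dx": 0,"dy": 0,"dz": 0,"ax": 0,"ay": 0,"az": 0,"gripper": -0.5},
    {"dx": 0,"dy": 0,"dz": 0,"ax": 0,"ay": 0,"az": 0,"gripper": -0.3},
    {"dx": 0,"dy": 0,"dz": 0,"ax": 0,"ay": 0,"az": 0,"gripper": -0.1},
    {"dx": 0,"dy": 0,"dz": 0,"ax": 0,"ay": 0,"az": 0,"gripper": 0},
    {"dx": 0,"dy": 0,"dz": 0,"ax": 0,"ay": 0,"az": 0,"gripper": 0},
    {"dx": -0.018,"dy": 0.12,"dz": 0.17,"ax": 0,"ay": 0,"az": 0,"gripper": 0},
    {"dx": -0.036,"dy": 0.24,"dz": 0.34,"ax": 0,"ay": 0,"az": 0,"gripper": 0},
    {"dx": -0.055,"dy": 0.36,"dz": 0.5,"ax": 0,"ay": 0,"az": 0,"gripper": 0},
    {"dx": -0.075,"dy": 0.484,"dz": 0.675,"ax": 0,"ay": 0,"az": 0,"gripper": 0},
    {"dx": -0.11,"dy": 0.7,"dz": 0.95,"ax": 0,"ay": 0,"az": 0,"gripper": 0},
  ],
)

```text
time: 18.95
eef_pos: [0.554, -0.1165, 0.2239]
tcp_rot: [0.621, 0.723, -0.199, 0.229]
contact_force: [1.5, 0.8, 0.2]
opening: 0.502
finger_force: 0.0
```

```bash
python3 - <<'E'
from m import *
d,T=shot('wrist'); C=cloud(d,T); Z=C[...,2]
a=np.radians(8.8); ey=np.array([np.cos(a),np.sin(a)]); ex=np.array([np.sin(a),-np.cos(a)])
r=(C[...,:2]-np.array([.5661,-.1891])); X=r@ex*1000; Y=r@ey*1000
Z[(abs(X)>55)|(abs(Y)>45)]=np.nan
comp(C,(0,0,640,400),.1425,.150,'fin'); comp(C,(0,0,640,400),.1075,.114,'base')
m=(Z>.1075)&(Z<.113)&(X>-47)&(X<20)&(abs(Y)>12)&(abs(Y)<31); A=np.c_[X[m],Y[m],np.ones(m.sum())]; print('plane',np.linalg.lstsq(A,Z[m]*1000,rcond=None)[0].round(4),get_state()['finger_force'])
cv2.imwrite('pics/w4.png',d['frame'])
E
```

```text
fin 897 c [ 565.8 -184.4] size [18.  71.2] ang 8.8 z 0.1461
base 2768 c [ 566.6 -189.2] size [66.2 98.8] ang 8.7 z 0.1102
plane [1.300000e-03 1.000000e-03 1.102875e+02] 0.0
```

View pics/w4.png

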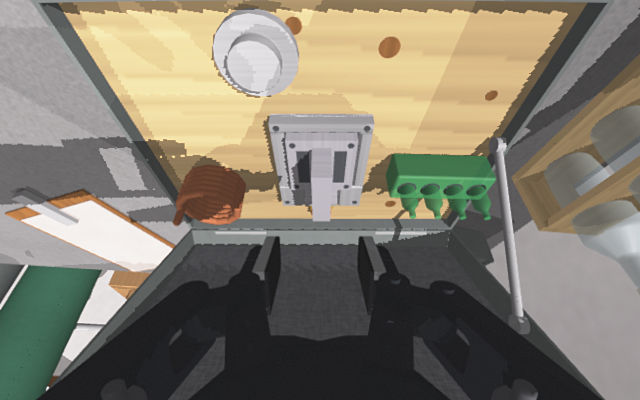

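The fresh cassette sits level and square in the nest at (320,165). Its base top is at 110.2 mm, its fin is at the same height as the used one's was, and the jaws are clear.

```bash
python3 -c "
from plant import job
print(job.sign_off())"
```

```text
the job is handed in; nothing more can be done
None
```

The job is handed in: the camera showed the used cassette flat in the tray and the fresh one fully home and square in the nest, both let go, though the first grip closed empty (jaws 39 mm shorter than stated) and had to be repeated; no verdict was shown.

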